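# Unlock the coupler and lift the tow tongue off its ball

### The arm

A 6-joint arm with a two-finger parallel gripper is mounted at the origin on a cart in front of the work surface, level with it; the furniture and walls round the work are solid. World frame = base frame: x ahead of the robot, y to its left, z up, the work surface at z = 0. Lengths are in m, angles in rad, forces in N, time in s.
With the tool pointing down it reaches from about 0.35 to 0.95 m from the base axis. Payload 17.4 kg.
Tool frame: the origin (TCP) lies between the finger pads, 19 mm behind the fingertips; this is the grasp point; y points along the fingers, z is the direction in which the jaws open and shut, and the axes are right-handed (so a half turn about y gives the same grasp; the last joint's range is limited). The gripper opens to 93 mm and grips with 3 to 60 N. Pads are 15 mm wide; open, the fingers measure 128 mm over their backs; the gripper's body (75 mm by 188 mm) begins 65 mm behind the grasp point.
Start: joints at [-1.336, 0.116, 1.442, -0, 1.584, -0.038], TCP at [0.182, -0.65, 0.237] pointing down, gripper open.
Joint ranges: [-2.83, 2.83], [-0.83, 2.19], [0.07, 2.5], [-1.14, 4.28], [0.01, 3], [-2.97, 2.97]. Speed limits (rad/s): [1.89, 1.89, 2.22, 3.14, 3.14, 3.14].

### API

Orientations are given as [roll, pitch, yaw] about the fixed x, y, z axes, in that order (R = Rz(yaw) Ry(pitch) Rx(roll)).
In Python, from station import get_obs, grab_frame, job_done gives the robot as it stands. The module is installed in compiled form; this text tells all that it offers.
- The arm moves only by the tool play_rows, never from a script. Its argument "commands" is a list of rows, each an object of numbers: "x", "y", "z": the shift along the tool's x, y, z in m; "ax", "ay", "az": the turn, a rotation vector about the tool's x, y, z in rad; "claw": the closure, from 0 (fully open) to 1 (shut). In form: [{"x": .., "y": .., "z": .., "ax": .., "ay": .., "az": .., "claw": ..}, ...]. A call has 1 to 8 rows; each row shifts and turns the commanded pose from where the row before left it, along the tool's axes as they then stand; what a row does not reach is not made up. A row lasts 1/10 s, in which the tool goes at most 50 mm and 8.59 degrees, less where a joint would pass 70% of its speed; a pose out of reach is approached as far as the arm can. A call is refused whole if a number of a shift passes 0.05 or a number of a turn 0.15, either way. A call with a gripper value outside its range is refused whole. The fingers move at their own pace and stop on an object; the grip force is fixed at half the most. Time passes only in rows, so rows that do not move let the fingers close. It gives the time, the measured TCP pose, the force and the opening at its end, in the units of the state.
- get_obs(): the state, without advancing time (a new reading comes with each control period).
- grab_frame(name): name is "side" or "top"; returns a dict with "image" (420x560x3 uint8, red, green, blue), "fov_y" (degrees; the focal length in pixels is half the picture's height over the tangent of half this angle, whatever the lens; pixels are square), "cx", "cy" (the principal point, pixels), "k1" (the pictures are not rectified: a ray, as slopes to the right and down, at radius r is drawn at 1 + k1 r^2 times it, then the intrinsics apply), "R" (3x3) and "t" (3): a world point X has camera coordinates R X + t. Camera axes: x right, y down, z forward; pixel columns grow to the right and rows downward; lengths in m; the calibration is good to about 2 mm. A picture is of the moment at which its call begins. There is no depth.
- job_done(): hands the job in, once; it reports no verdict.
The state is a dict: "time": time; "qpos": joint angles; "joint_vel": joint speeds; "effort": joint torques, N m; "position": TCP position; "tcp_rot": TCP orientation; "force": force on the tool from outside, world axes, zero at the start; "torque": the same for the moment, N m; "grip_width": opening from 0.0 (shut) to 1.0 (fully open).
Only numpy, scipy, OpenCV 4.12 (cv2) and the standard library are available. Lean on these libraries where they do the work, as an engineer would, in place of code of your own. Each camera call takes 0.05 s, during which the arm holds its last target. There are 200 camera calls.

### The job

The tow tongue of the sample trolley is parked on the ball mount on the bench. Turn the mount's lock knob clockwise until it clicks past its detent to the end of its turn, then pull the coupler's spring latch sideways towards the knob by its upright handle and, keeping it pulled, lift the tongue straight up off the ball. Finish while still holding the tongue in the gripper, still and roughly level, more than 5 cm above where it sat over the ball, and leave the vial, the weights box, the timer and the tape roll where they are.

Things in the scene. Friction and masses are not known exactly. Their poses are not given: they have to be found in the camera images.
- mount: Fixed ball mount: dark steel plate 170x150x10 mm with ball, grey saddle and lock knob; left or right of the balance, turned up to 0.25 rad. Origin on the bench below the ball; z up; x from ball to saddle (at x 100 mm, top z 42 mm, cheeks 11 mm higher); y is the way the latch is pulled, towards the knob. Plate spans x -43 to 127, y -46 to 104 mm.
- ball (a point): Centre of the mount's steel ball, 24 mm in diameter, 50 mm above the bench, on a 12 mm neck. Axes as the mount's. Room: a fixed balance (x 0.42 to 0.82, y -0.17 to 0.08 m, its front 0.11 m high, from x 0.56 on 0.40 m high) and cabinets 0.28 m high (y over 0.34 and under -0.42 m) flank the work; pass in front of them or higher.
- knob_grip (a point): On the lock knob's vertical axis (mount x 0, y 72 mm), 71 mm above the bench: TCP point. Black upright bar 46 mm long, 12 thick, z 50 to 76 mm, on a 40 mm disc. The point turns with the knob: its y runs along the bar, its x across it (closing direction). A steel stop blade below (z 34 to 42 mm) points along the point's -y, 42 mm from the axis.
- lock_knob (a joint): Knob angle, rad, growing clockwise seen from above. 0 = locked: bar along mount y, stop blade 2 mm in front of the latch, so that it cannot be pulled. 1.2 = unlocked (end stop), blade swung towards mount -x. A sprung detent (over-centre spring, 0.09 N m) resists up to 0.6, then snaps the knob on to 1.2 and keeps it there.
- tongue: Loose tow tongue, about 0.43 kg with its latch: aluminium coupler 50x42x26 mm, open below, with a 27 mm square socket over the ball, and a stub 30 wide, 26 high, to x 133 mm, resting on the saddle. Origin at the ball's centre when parked (50 mm above the bench); x along the stub, z up, parallel to the mount's axes when parked. Clear of the ball after 30 mm of lift.
- latch (a joint): Pull of the spring latch relative to the tongue, m, along the tongue's +y (towards the knob). 0 = closed, fork under the ball; from 0.016 the fork is clear of the ball; stop at 0.020. The spring pulls back with 3 N closed, 7 N open; the latch closes again when let go or when the tongue has left the ball.
- latch_handle (a point): Grip point of the latch handle, 98 mm above the bench when parked, over the tongue's centre of mass (tongue x 12 mm, y 0 closed). Black upright tab, 24 mm long along the tongue's x, 10 mm thick along y (closing direction), z 76 to 111 mm, on a steel slide plate. It can carry the whole tongue. Axes as the tongue's.
- weights: Bystander, to be left alone: closed wooden box of calibration weights, 64x100x44 mm, origin at the centre of its underside.
- vial: Bystander, to be left alone: small screw-cap vial, 28 mm across, 51 mm tall, standing on the mount's base plate beside the saddle, origin at the centre of its underside.
- timer: Bystander, to be left alone: flat bench timer, 62x62x18 mm, origin under its centre.
- tape: Bystander, to be left alone: roll of tape lying flat, 68 mm across, 19 mm high, origin under its centre.

How it is judged:
On the way, in this order (a step that is already met when the one before it is completed fails the run):
1. the lock knob is turned past its detent, the tongue still parked (value of joint lock_knob above 1.05 rad and distance of tongue from where it was at the start of the episode below 0.008 m), for 0.2 s.
2. the latch is pulled aside while the tongue is still on the ball (value of joint latch above 0.0125 m and distance between tongue and ball below 0.01 m), for 0.1 s.
At the end, for the whole second after the job is handed in: The gripper's fingers hold the tongue (by any part) more than 50 mm above its parked height (and under 0.25 m above it), within 60 mm sideways of straight above the ball, within 0.35 rad of level, still, touching nothing of the mount; the lock knob stays past its detent (over 1.05 rad) (z of tongue in the frame of ball above 0.05 m and height (world z) of tongue below 0.3 m and horizontal distance between tongue and ball below 0.06 m and angle between tongue's own z axis and vertical below 0.35 rad and linear speed of tongue below 0.03 m/s and contact force between the fingers and tongue above 2 N and contact force between tongue and mount below 0.1 N and value of joint lock_knob above 1.05 rad); the arm keeps its last pose, push and grip.
It fails at once if one of the bystanders is moved more than 3 cm (distance of any of weights, vial, timer, tape from where it was at the start of the episode above 0.03 m).
It also fails if it takes over 48 s, if anything falls off the work surface, if the arm or the gripper's body presses on something with over 40 N, if the wrist force passes 120 N, or if a joint passes its speed limit or range.

## Working session

There is one attempt and no reset: what is moved stays moved. The work goes in short steps, Python scripts to look and compute and a tool call to move; the robot and the scene stay as the last step left them, time stands still between calls to the robot, and variables do not carry over. Pictures are saved under pics/ and viewed, about 8 in all and at most 12, crops included, and the job is handed in when it is done.

Besides the shell and the picture viewer there is one more tool, called after "Call:" as a command line: name --argument value ..., lists and objects as JSON in quotes. play_rows: Moves the arm, as the interface text tells. Its arguments: {"type":"object","properties":{"commands":{"type":"array","items":{"type":"object","properties":{"x":{"type":"number"},"y":{"type":"number"},"z":{"type":"number"},"ax":{"type":"number"},"ay":{"type":"number"},"az":{"type":"number"},"claw":{"type":"number"}}}}},"required":["commands"]}

```bash
mkdir -p pics
cat > h.py <<'E'
import numpy as np, cv2
from station import get_obs, grab_frame
from scipy.spatial.transform import Rotation as Ro
def K(f):
    F=f["image"].shape[0]/2/np.tan(np.radians(f["fov_y"])/2); return np.array([[F,0,f["cx"]],[0,F,f["cy"]],[0,0,1.]])
def D(f): return np.array([f["k1"],0,0,0.])
def ray(f,p):
    u=cv2.undistortPoints(np.array([[p]],float),K(f),D(f))[0,0]
    R=np.array(f["R"]);return -R.T@np.array(f["t"]), R.T@np.array([u[0],u[1],1])
def onz(f,p,z):
    o,d=ray(f,p);return o+d*(z-o[2])/d[2]
def proj(f,X):
    return cv2.projectPoints(np.array(X,float).reshape(-1,3),cv2.Rodrigues(np.array(f["R"],float))[0],np.array(f["t"],float),K(f),D(f))[0].reshape(-1,2)
def save(f,n,crop=None,s=1):
    im=f["image"][:,:,::-1]
    if crop: im=im[crop[1]:crop[3],crop[0]:crop[2]]
    cv2.imwrite("pics/"+n,cv2.resize(im,None,fx=s,fy=s,interpolation=cv2.INTER_CUBIC))
E
python3 - <<'E'
from h import *
o=get_obs(); print(o)
a=[]
for n in("top","side"):
    f=grab_frame(n); save(f,n+"0.png"); np.save(n+"0.npy",f,allow_pickle=True)
    print(n,f["fov_y"],f["k1"],-np.array(f["R"]).T@f["t"])
E
```

```text
{'time': 0.0, 'qpos': array([-1.33583944e+00,  1.16498977e-01,  1.44228209e+00, -2.75122672e-05,
        1.58401712e+00, -3.77745698e-02]), 'joint_vel': array([-2.65442808e-04,  6.34239615e-05, -1.82088297e-04,  1.66323367e-04,
        9.54957132e-05,  1.21001991e-03]), 'effort': array([ 8.04464344e-05, -7.21269250e+01, -6.22615743e+01,  7.79870991e-02,
        2.38955364e-02, -7.91228058e-05]), 'position': array([ 0.18177534, -0.64986282,  0.23668597]), 'tcp_rot': array([-1.57200204e+00,  1.80369310e-05, -2.86886156e+00]), 'force': array([ 0.929768  ,  0.08621171, -0.05178756]), 'torque': array([ 0.01143433, -0.02739995,  0.02020964]), 'grip_width': 0.9995637977361044}
top 46.03592252455411 -0.1494595792432111 [ 0.37109604 -0.06314089  1.31967748]
side 45.56288978046993 -0.0922483072190179 [-0.0187579   0.657337    0.67693506]
```

View pics/top0.png

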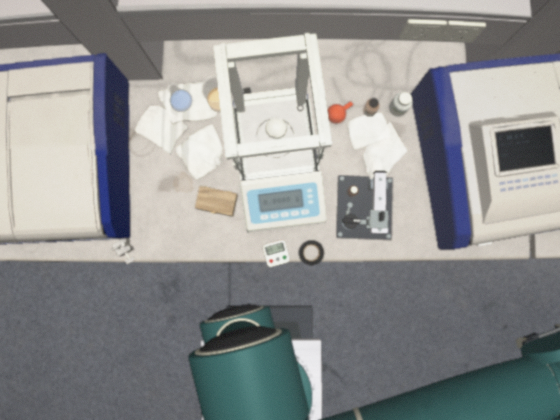

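View pics/side0.png

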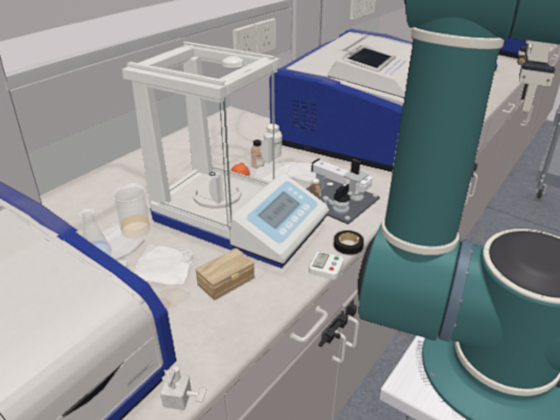

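The top view shows the mount at about (365, 207): stub pointing up the image, coupler near (378, 220), knob near (352, 221), vial near (353, 189). I'll zoom in and measure the plate.

Run:
```python
from h import *
f=np.load("top0.npy",allow_pickle=True).item()
g=np.load("side0.npy",allow_pickle=True).item()
a=cv2.resize(f["image"][165:250,325:405,::-1],None,fx=7,fy=7,interpolation=cv2.INTER_CUBIC)
cv2.imwrite("pics/t1.png",a)
# plate: dark pixels
im=f["image"].astype(int); m=np.zeros(im.shape[:2],np.uint8)
m[170:245,330:400]=(im.max(2)[170:245,330:400]<105)*255
m=cv2.morphologyEx(m,cv2.MORPH_OPEN,np.ones((3,3)))
c=max(cv2.findContours(m,0,2)[0],key=cv2.contourArea)
P=np.array([onz(f,p[0],.01)[:2] for p in cv2.convexHull(c).astype(float)],np.float32)
r=cv2.minAreaRect(P);print(r);print(cv2.boxPoints(r))
```

```text
((0.48381397128105164, -0.25669699907302856), (0.16022704541683197, 0.11593770235776901), 14.422439575195312)
[[ 0.39178693 -0.22050881]
 [ 0.42066342 -0.33279282]
 [ 0.575841   -0.29288518]
 [ 0.5469645  -0.18060118]]
```

View pics/t1.png

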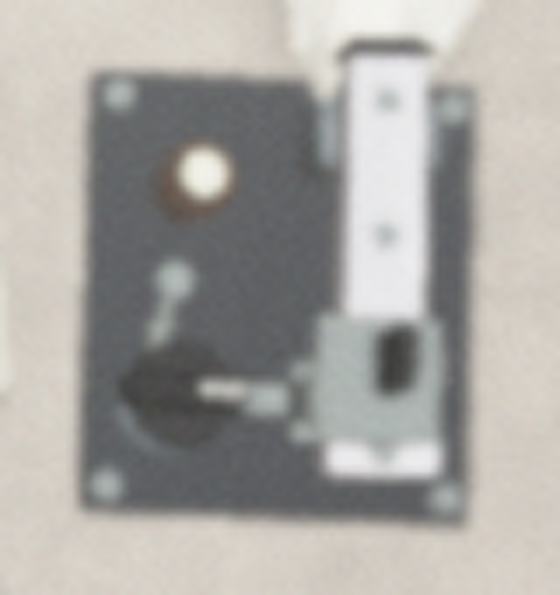

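The zoom shows the plate corners at crop px (95,73), (473,88), (466,522), (82,510), with the handle top at (397,345) or so and the knob bar centred around (183,390).

```bash
cat > m.py <<'E'
from h import *
f=np.load("top0.npy",allow_pickle=True).item()
g=np.load("side0.npy",allow_pickle=True).item()
q=lambda u,v:((u+.5)/7-.5+325,(v+.5)/7-.5+165)
W=np.array([onz(f,q(*p),.01)[:2] for p in[(95,73),(473,88),(466,522),(82,510)]])
M=np.array([[127,104],[127,-46],[-43,-46],[-43,104]])/1000
a=M-M.mean(0);b=W-W.mean(0)
th=np.arctan2((a[:,0]*b[:,1]-a[:,1]*b[:,0]).sum(),(a*b).sum())
Rz=np.array([[np.cos(th),-np.sin(th)],[np.sin(th),np.cos(th)]])
t=W.mean(0)-Rz@M.mean(0)
w=lambda x,y,z:np.r_[Rz@[x,y]+t,z]
if __name__=="__main__":
    print(W,"th",th,"t",t,"res mm",1e3*(M@Rz.T+t-W))
    print("knob",w(0,.072,.071),"handle",w(.012,0,.098))
    print("screws/handle from px",onz(f,q(398,357),.111),onz(f,q(183,390),.076), "pred",w(.012,0,.111),w(0,.072,.076))
    im=g["image"][:,:,::-1].copy()
    s=cv2.resize(im[145:235,285:395],None,fx=7,fy=7,interpolation=cv2.INTER_CUBIC)
    for X in [w(0,.072,.076),w(.012,0,.111),w(-.043,-.046,.01),w(-.043,.104,.01),w(.127,.104,.01),w(.133,0,.063)]:
        p=proj(g,X)[0]; cv2.circle(s,(int((p[0]+.5-285)*7),int((p[1]+.5-145)*7)),4,(0,0,255),1)
    cv2.imwrite("pics/s1.png",s)
E
python3 m.py
```

```text
[[ 0.58775227 -0.2107789 ]
 [ 0.58185099 -0.35758879]
 [ 0.41441704 -0.35064047]
 [ 0.42012355 -0.20331585]] th -0.041439115318079575 t [ 0.45787063 -0.30781616] res mm [[ 1.31776716  1.61219056]
 [ 1.0049617  -1.44914619]
 [-1.41515389 -1.35482604]
 [-0.90757497  1.19178167]]
knob [ 0.46085339 -0.23587797  0.071     ] handle [ 0.46986033 -0.30831329  0.098     ]
screws/handle from px [ 0.46952343 -0.30541256  0.111     ] [ 0.46079786 -0.23352285  0.076     ] pred [ 0.46986033 -0.30831329  0.111     ] [ 0.46085339 -0.23587797  0.076     ]
```

View pics/s1.png

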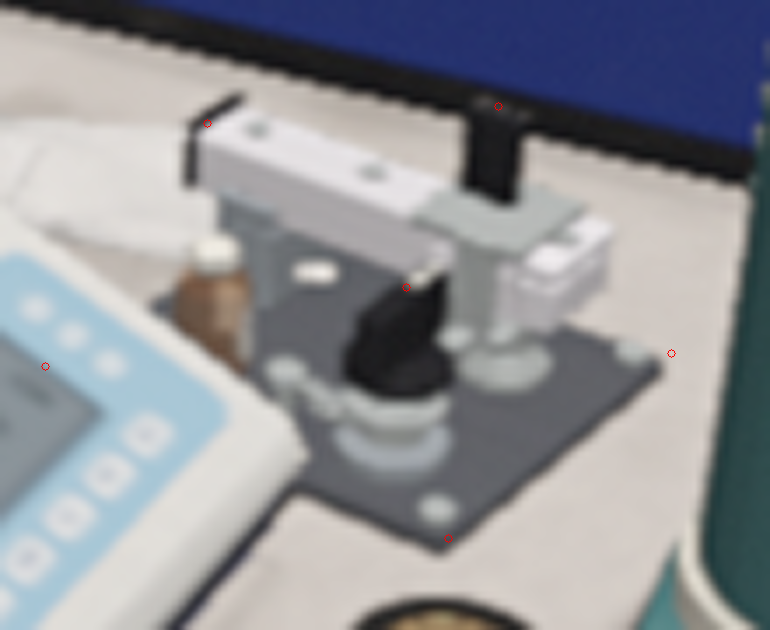

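Side view agrees with the top fit: projected handle, knob and plate points land within about 2 mm. So mount yaw ≈ -0.041, knob ≈ (0.461, -0.235), handle ≈ (0.470, -0.307). I'll start with a leg clear of the cabinet, then turn the tool.

Call:
play_rows --commands '[{"x":-0.019,"y":-0.008,"z":-0.039,"claw":0.4},{"x":-0.019,"y":-0.008,"z":-0.039,"claw":0.4},{"x":-0.019,"y":-0.008,"z":-0.039,"claw":0.4},{"x":-0.019,"y":-0.008,"z":-0.039,"claw":0.4},{"x":-0.019,"y":-0.008,"z":-0.039,"claw":0.4},{"x":-0.019,"y":-0.008,"z":-0.039,"claw":0.4},{"x":-0.019,"y":-0.008,"z":-0.039,"claw":0.4},{"x":-0.019,"y":-0.008,"z":-0.039,"claw":0.4}]'

```text
validation failed for argument at $.co...
```

Call:
play_rows --commands '[{"ay":-0.14,"claw":0.4},{"ay":-0.14,"claw":0.4},{"ay":-0.14,"claw":0.4},{"ay":-0.14,"claw":0.4},{"ay":-0.14,"claw":0.4},{"ay":-0.14,"claw":0.4},{"ay":-0.14,"claw":0.4},{"ay":-0.14,"claw":0.4}]'

```text
validation failed for argument at $.co...
```

Call:
play_rows --commands '[{"x":-0.019,"y":-0.008,"z":-0.039,"ax":0,"ay":0,"az":0,"claw":0.4}]'

```text
time: 0.2
position: [0.1888, -0.6087, 0.242]
tcp_rot: [-1.575, -0.0, -2.871]
force: [2.3, 0.1, 0.3]
grip_width: 0.954
```

All fields are needed in every row.

Call:
play_rows --commands '[{"x":-0.019,"y":-0.008,"z":-0.039,"ax":0,"ay":0,"az":0,"claw":0.4},{"x":-0.019,"y":-0.008,"z":-0.039,"ax":0,"ay":0,"az":0,"claw":0.4},{"x":-0.019,"y":-0.008,"z":-0.039,"ax":0,"ay":0,"az":0,"claw":0.4},{"x":-0.019,"y":-0.008,"z":-0.039,"ax":0,"ay":0,"az":0,"claw":0.4},{"x":-0.019,"y":-0.008,"z":-0.039,"ax":0,"ay":0,"az":0,"claw":0.4},{"x":-0.019,"y":-0.008,"z":-0.039,"ax":0,"ay":0,"az":0,"claw":0.4},{"x":-0.019,"y":-0.008,"z":-0.039,"ax":0,"ay":0,"az":0,"claw":0.4}]'

```text
time: 0.9
position: [0.244, -0.3069, 0.3014]
tcp_rot: [-1.571, 0.0, -2.869]
force: [0.4, 0.4, -0.1]
grip_width: 0.601
```

Call:
play_rows --commands '[{"x":0,"y":0,"z":0,"ax":0,"ay":-0.14,"az":0,"claw":0.4},{"x":0,"y":0,"z":0,"ax":0,"ay":-0.14,"az":0,"claw":0.4},{"x":0,"y":0,"z":0,"ax":0,"ay":-0.14,"az":0,"claw":0.4},{"x":0,"y":0,"z":0,"ax":0,"ay":-0.14,"az":0,"claw":0.4},{"x":0,"y":0,"z":0,"ax":0,"ay":-0.14,"az":0,"claw":0.4},{"x":0,"y":0,"z":0,"ax":0,"ay":-0.14,"az":0,"claw":0.4},{"x":0,"y":0,"z":0,"ax":0,"ay":-0.14,"az":0,"claw":0.4},{"x":0,"y":0,"z":0,"ax":0,"ay":-0.14,"az":0,"claw":0.4}]'

```text
time: 1.7
position: [0.2441, -0.3085, 0.3012]
tcp_rot: [-1.571, 0.0, -1.743]
force: [-0.4, -0.1, 0.3]
grip_width: 0.601
```

```bash
cat > go.py <<'E'
import sys
from h import *
# usage: go.py x y z yaw : shift in current tool axes, and remaining ay
o=get_obs(); a=[float(v) for v in sys.argv[1:]]
R=Ro.from_euler("xyz",o["tcp_rot"]); T=Ro.from_euler("xyz",[-np.pi/2,0,a[3]])
print(o["time"],o["position"].round(4),o["tcp_rot"].round(4),o["qpos"].round(3),o["force"].round(1),round(o["grip_width"],3))
print("tool shift",R.inv().apply(np.array(a[:3])-o["position"]).round(4),"rotvec",(R.inv()*T).as_rotvec().round(4))
E
python3 go.py .461 -.2345 .16 -1.612
```

```text
1.7 [ 0.2441 -0.3085  0.3012] [-1.5711e+00  3.0000e-04 -1.7430e+00] [-0.966 -0.526  1.887 -0.     1.781 -0.794] [-0.4 -0.1  0.3] 0.601
tool shift [-0.1101  0.1412  0.201 ] rotvec [ 0.0003 -0.131  -0.0003]
```

Call:
play_rows --commands '[{"x":-0.018,"y":0.02,"z":0.033,"ax":0,"ay":0,"az":0,"claw":0.4},{"x":-0.018,"y":0.024,"z":0.034,"ax":0,"ay":0,"az":0,"claw":0.4},{"x":-0.018,"y":0.024,"z":0.034,"ax":0,"ay":0,"az":0,"claw":0.4},{"x":-0.018,"y":0.024,"z":0.034,"ax":0,"ay":0,"az":0,"claw":0.4},{"x":-0.019,"y":0.024,"z":0.033,"ax":0,"ay":0,"az":0,"claw":0.4},{"x":-0.019,"y":0.025,"z":0.033,"ax":0,"ay":0,"az":0,"claw":0.4},{"x":0,"y":0,"z":0,"ax":0,"ay":-0.131,"az":0,"claw":0.4},{"x":0,"y":0,"z":0,"ax":0,"ay":0,"az":0,"claw":0.4}]'

```text
time: 2.5
position: [0.4616, -0.2352, 0.1591]
tcp_rot: [-1.573, 0.001, -1.614]
force: [-0.4, 0.4, -0.3]
grip_width: 0.604
```

```bash
python3 go.py .461 -.2345 .071 -1.612
python3 - <<'E'
from m import *
G=grab_frame("side"); im=G["image"][:,:,::-1]
s=cv2.resize(im[110:240,275:405],None,fx=5,fy=5,interpolation=cv2.INTER_CUBIC)
p=proj(G,get_obs()["position"])[0]; cv2.circle(s,(int((p[0]+.5-275)*5),int((p[1]+.5-110)*5)),4,(0,0,255),1)
cv2.imwrite("pics/s2.png",s)
E
```

```text
2.5 [ 0.4616 -0.2352  0.1591] [-1.5731e+00  1.1000e-03 -1.6137e+00] [-0.52  -0.197  1.873 -0.     1.469 -0.478] [-0.4  0.4 -0.3] 0.604
tool shift [-0.0006  0.0881 -0.0005] rotvec [ 0.0023 -0.0017 -0.0011]
```

View pics/s2.png

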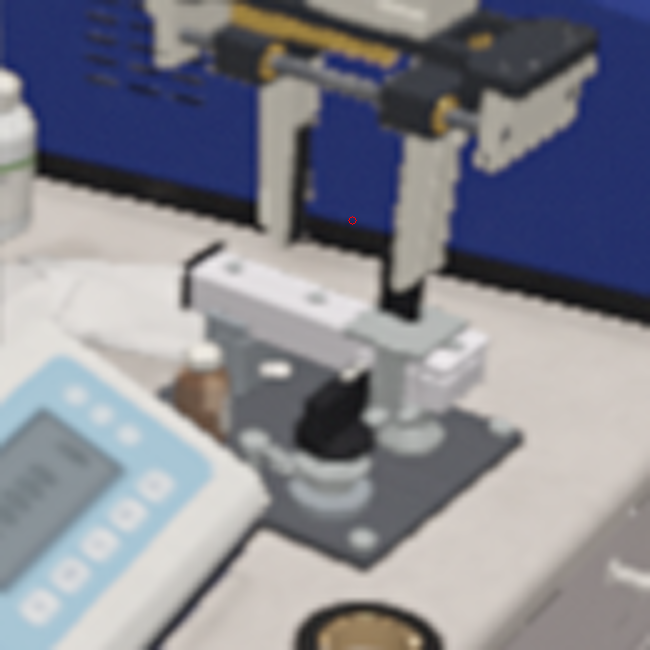

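The view shows the fingers straddling the TCP marker (352,220), above the knob (338,400). Descend and close.

Call:
play_rows --commands '[{"x":0,"y":0.022,"z":0,"ax":0,"ay":0,"az":0,"claw":0.4},{"x":0,"y":0.022,"z":0,"ax":0,"ay":0,"az":0,"claw":0.4},{"x":0,"y":0.022,"z":0,"ax":0,"ay":0,"az":0,"claw":0.4},{"x":0,"y":0.02,"z":0,"ax":0,"ay":0,"az":0,"claw":0.4},{"x":0,"y":0,"z":0,"ax":0,"ay":0,"az":0,"claw":0.4}]'

```text
time: 3.05
position: [0.4601, -0.2359, 0.0728]
tcp_rot: [-1.573, 0.001, -1.622]
force: [0.1, 0.2, 1.4]
grip_width: 0.596
```

Call:
play_rows --commands '[{"x":0,"y":0,"z":0,"ax":0,"ay":0,"az":0,"claw":0.75},{"x":0,"y":0,"z":0,"ax":0,"ay":0,"az":0,"claw":0.8},{"x":0,"y":0,"z":0,"ax":0,"ay":0,"az":0,"claw":0.85},{"x":0,"y":0,"z":0,"ax":0,"ay":0,"az":0,"claw":0.9},{"x":0,"y":0,"z":0,"ax":0,"ay":0,"az":0,"claw":1},{"x":0,"y":0,"z":0,"ax":0,"ay":0,"az":0,"claw":1},{"x":0,"y":0,"z":0,"ax":0,"ay":0,"az":0,"claw":1}]'

```text
time: 3.75
position: [0.4617, -0.236, 0.0746]
tcp_rot: [-1.57, -0.0, -1.618]
force: [3.0, -0.6, 0.1]
grip_width: 0.124
```

Width of about 11.5 mm means the bar is gripped. Turn clockwise (ay positive).

Call:
play_rows --commands '[{"x":0,"y":0,"z":0,"ax":0,"ay":0.1,"az":0,"claw":1},{"x":0,"y":0,"z":0,"ax":0,"ay":0.1,"az":0,"claw":1},{"x":0,"y":0,"z":0,"ax":0,"ay":0.1,"az":0,"claw":1},{"x":0,"y":0,"z":0,"ax":0,"ay":0.1,"az":0,"claw":1}]'

```text
time: 4.15
position: [0.4614, -0.2359, 0.0746]
tcp_rot: [-1.571, -0.0, -2.022]
force: [-1.1, 1.4, 3.2]
grip_width: 0.127
```

Call:
play_rows --commands '[{"x":0,"y":0,"z":0,"ax":0,"ay":0.1,"az":0,"claw":1},{"x":0,"y":0,"z":0,"ax":0,"ay":0.1,"az":0,"claw":1},{"x":0,"y":0,"z":0,"ax":0,"ay":0.1,"az":0,"claw":1},{"x":0,"y":0,"z":0,"ax":0,"ay":0.1,"az":0,"claw":1},{"x":0,"y":0,"z":0,"ax":0,"ay":0.1,"az":0,"claw":1},{"x":0,"y":0,"z":0,"ax":0,"ay":0.1,"az":0,"claw":1},{"x":0,"y":0,"z":0,"ax":0,"ay":0.1,"az":0,"claw":1},{"x":0,"y":0,"z":0,"ax":0,"ay":0.07,"az":0,"claw":1}]'

```text
time: 4.95
position: [0.461, -0.2355, 0.0746]
tcp_rot: [-1.573, -0.001, -2.792]
force: [-6.2, 5.6, 7.6]
grip_width: 0.128
```

Call:
play_rows --commands '[{"x":0,"y":0,"z":0,"ax":0,"ay":0.02,"az":0,"claw":1},{"x":0,"y":0,"z":0,"ax":0,"ay":0,"az":0,"claw":1},{"x":0,"y":0,"z":0,"ax":0,"ay":0,"az":0,"claw":1}]'

```text
time: 5.25
position: [0.461, -0.2354, 0.0746]
tcp_rot: [-1.573, -0.001, -2.808]
force: [-6.2, 5.9, 6.6]
grip_width: 0.127
```

```bash
python3 go.py .461 -.2345 .071 -2.812; python3 -c "
from h import *
print(get_obs()['torque'])"
```

```text
5.25 [ 0.461  -0.2354  0.0746] [-1.5725e+00 -9.0000e-04 -2.8079e+00] [-0.522 -0.136  1.961  0.     1.318  0.715] [-6.2  5.9  6.6] 0.127
tool shift [-0.0003  0.0036 -0.0009] rotvec [0.0017 0.0041 0.0009]
[ 1.0615152   1.15078462 -0.07280884]
```

Turned 1.19 rad. Now release to a moderate opening, rise, and look.

Call:
play_rows --commands '[{"x":0,"y":0,"z":0,"ax":0,"ay":0,"az":0,"claw":0.6},{"x":0,"y":0,"z":0,"ax":0,"ay":0,"az":0,"claw":0.6},{"x":0,"y":0,"z":0,"ax":0,"ay":0,"az":0,"claw":0.6},{"x":0,"y":-0.03,"z":0,"ax":0,"ay":0,"az":0,"claw":0.5},{"x":0,"y":-0.03,"z":0,"ax":0,"ay":0,"az":0,"claw":0.5},{"x":0,"y":-0.03,"z":0,"ax":0,"ay":0,"az":0,"claw":0.5},{"x":0,"y":-0.03,"z":0,"ax":0,"ay":0,"az":0,"claw":0.5},{"x":0,"y":0,"z":0,"ax":0,"ay":0,"az":0,"claw":0.5}]'

```text
time: 6.05
position: [0.4626, -0.2366, 0.1987]
tcp_rot: [-1.566, 0.004, -2.808]
force: [-0.0, -1.0, -0.6]
grip_width: 0.499
```

```bash
python3 go.py .4697 -.307 .099 -3.183
python3 - <<'E'
from m import *
G=grab_frame("side"); im=G["image"][:,:,::-1]
s=cv2.resize(im[110:240,275:405],None,fx=5,fy=5,interpolation=cv2.INTER_CUBIC)
cv2.imwrite("pics/s3.png",s)
E
```

```text
6.05 [ 0.4626 -0.2366  0.1987] [-1.5664  0.0037 -2.8078] [-0.522 -0.218  1.826 -0.     1.528  0.715] [-0.  -1.  -0.6] 0.499
tool shift [0.0167 0.1    0.0684] rotvec [-0.0036  0.3752 -0.0045]
```

View pics/s3.png

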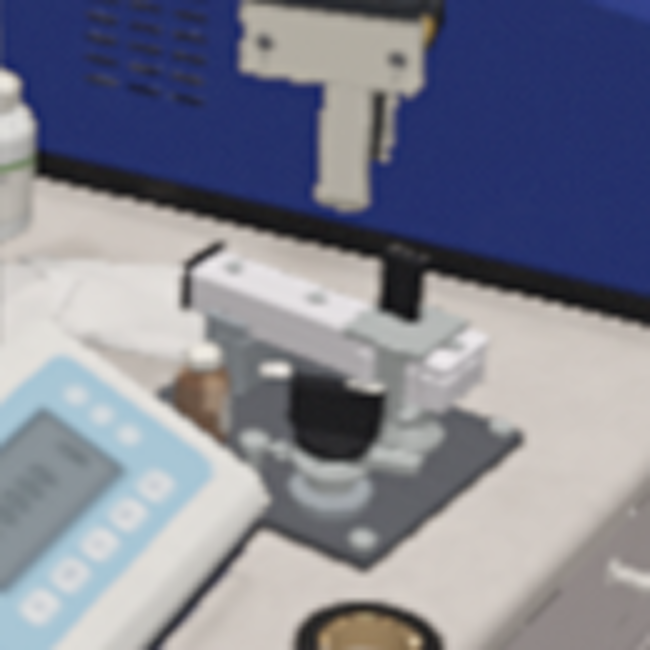

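The knob now stands turned, with its blade swung to the front (400,460), and the vial and tongue are unmoved. Next, the handle.

Call:
play_rows --commands '[{"x":0.006,"y":0.0,"z":0.023,"ax":0,"ay":0,"az":0,"claw":0.5},{"x":0.005,"y":0.0,"z":0.023,"ax":0,"ay":0,"az":0,"claw":0.5},{"x":0.006,"y":0.0,"z":0.022,"ax":0,"ay":0,"az":0,"claw":0.5},{"x":0,"y":0,"z":0,"ax":-0.004,"ay":0.13,"az":-0.004,"claw":0.5},{"x":0,"y":0,"z":0,"ax":0,"ay":0.13,"az":0,"claw":0.5},{"x":0,"y":0,"z":0,"ax":0,"ay":0.115,"az":0,"claw":0.5},{"x":0,"y":0.02,"z":0,"ax":0,"ay":0,"az":0,"claw":0.5},{"x":0,"y":0,"z":0,"ax":0,"ay":0,"az":0,"claw":0.5}]'

```text
time: 6.9
position: [0.4666, -0.3051, 0.171]
tcp_rot: [-1.576, -0.009, 3.1]
force: [-0.7, 0.6, -0.8]
grip_width: 0.499
```

```bash
python3 go.py .4697 -.307 .099 -3.183
python3 - <<'E'
from m import *
o=get_obs()
H,F=grab_frame("side"),grab_frame("top")
out=[]
for fr,(x0,y0) in((H,(300,80)),(F,(335,165))):
    s=cv2.resize(fr["image"][y0:y0+100,x0:x0+80,::-1],None,fx=5,fy=5,interpolation=cv2.INTER_CUBIC)
    for X in(o["position"],[.4697,-.307,.111]):
        p=proj(fr,X)[0]; cv2.circle(s,(int((p[0]+.5-x0)*5),int((p[1]+.5-y0)*5)),3,(0,0,255),1)
    out.append(s)
cv2.imwrite("pics/s4.png",np.hstack(out))
E
```

```text
6.9 [ 0.4666 -0.3051  0.171 ] [-1.5759 -0.0089  3.1005] [-6.240e-01 -1.090e-01  1.775e+00 -1.000e-03  1.486e+00  9.870e-01] [-0.7  0.6 -0.8] 0.499
tool shift [-0.0038  0.072   0.0022] rotvec [0.0051 0.0003 0.0089]
```

View pics/s4.png

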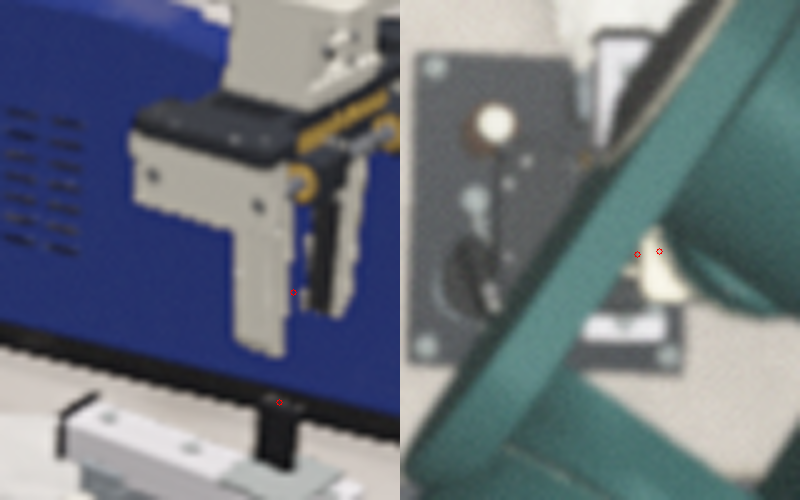

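The side view shows the jaws (gap centre ~ (293,293)) above the handle top (279,403), with the mark on the handle. Descend.

Call:
play_rows --commands '[{"x":-0.003,"y":0.02,"z":0.002,"ax":0.003,"ay":0,"az":0.005,"claw":0.5},{"x":0,"y":0.02,"z":0,"ax":0,"ay":0,"az":0,"claw":0.5},{"x":0,"y":0.018,"z":0,"ax":0,"ay":0,"az":0,"claw":0.5},{"x":0,"y":0.012,"z":0,"ax":0,"ay":0,"az":0,"claw":0.5},{"x":0,"y":0,"z":0,"ax":0,"ay":0,"az":0,"claw":0.5}]'

```text
time: 7.5
position: [0.47, -0.3075, 0.1033]
tcp_rot: [-1.571, -0.002, 3.101]
force: [0.2, -0.0, 0.4]
grip_width: 0.502
```

Call:
play_rows --commands '[{"x":0,"y":0,"z":0,"ax":0,"ay":0,"az":0,"claw":0.75},{"x":0,"y":0,"z":0,"ax":0,"ay":0,"az":0,"claw":0.8},{"x":0,"y":0,"z":0,"ax":0,"ay":0,"az":0,"claw":0.85},{"x":0,"y":0,"z":0,"ax":0,"ay":0,"az":0,"claw":0.9},{"x":0,"y":0,"z":0,"ax":0,"ay":0,"az":0,"claw":1},{"x":0,"y":0,"z":0,"ax":0,"ay":0,"az":0,"claw":1},{"x":0,"y":0,"z":0,"ax":0,"ay":0,"az":0,"claw":1}]'

```text
time: 8.2
position: [0.4705, -0.3078, 0.1047]
tcp_rot: [-1.57, 0.0, 3.1]
force: [-0.2, 0.3, 2.4]
grip_width: 0.106
```

```bash
python3 go.py .4697 -.307 .099 -3.183
```

```text
8.2 [ 0.4705 -0.3078  0.1047] [-1.5704e+00  2.0000e-04  3.1004e+00] [-0.625 -0.062  1.841 -0.     1.362  0.987] [-0.2  0.3  2.4] 0.106
tool shift [ 0.0008  0.0057 -0.0008] rotvec [-0.0004  0.0002 -0.0002]
```

Gripped (9.9 mm). Pull towards the knob (tool -z) in small steps.

Call:
play_rows --commands '[{"x":0,"y":0,"z":-0.004,"ax":0,"ay":0,"az":0,"claw":1},{"x":0,"y":0,"z":-0.004,"ax":0,"ay":0,"az":0,"claw":1},{"x":0,"y":0,"z":-0.004,"ax":0,"ay":0,"az":0,"claw":1},{"x":0,"y":0,"z":-0.004,"ax":0,"ay":0,"az":0,"claw":1},{"x":0,"y":0,"z":0,"ax":0,"ay":0,"az":0,"claw":1},{"x":0,"y":0,"z":0,"ax":0,"ay":0,"az":0,"claw":1}]'

```text
time: 8.8
position: [0.4711, -0.2919, 0.1046]
tcp_rot: [-1.57, 0.0, 3.101]
force: [-0.4, -6.1, 2.7]
grip_width: 0.103
```

Call:
play_rows --commands '[{"x":0,"y":0,"z":-0.002,"ax":0,"ay":0,"az":0,"claw":1},{"x":0,"y":0,"z":0,"ax":0,"ay":0,"az":0,"claw":1},{"x":0,"y":0,"z":0,"ax":0,"ay":0,"az":0,"claw":1}]'

```text
time: 9.1
position: [0.4712, -0.29, 0.1046]
tcp_rot: [-1.57, 0.0, 3.1]
force: [-0.0, -6.1, 1.8]
grip_width: 0.107
```

Call:
play_rows --commands '[{"x":0,"y":0,"z":-0.001,"ax":0,"ay":0,"az":0,"claw":1},{"x":0,"y":0,"z":0,"ax":0,"ay":0,"az":0,"claw":1},{"x":0,"y":0,"z":0,"ax":0,"ay":0,"az":0,"claw":1}]'

```text
time: 9.4
position: [0.4713, -0.2891, 0.1046]
tcp_rot: [-1.569, 0.0, 3.1]
force: [0.1, -6.5, 1.3]
grip_width: 0.104
```

The pull is 18.7 mm at about 6.5 N, matching a spring extension of about 17.5 mm, so the fork is clear. Lift, gently at first.

Call:
play_rows --commands '[{"x":0,"y":-0.004,"z":0,"ax":0,"ay":0,"az":0,"claw":1},{"x":0,"y":-0.004,"z":0,"ax":0,"ay":0,"az":0,"claw":1},{"x":0,"y":-0.004,"z":0,"ax":0,"ay":0,"az":0,"claw":1}]'

```text
time: 9.7
position: [0.4706, -0.2886, 0.1154]
tcp_rot: [-1.571, -0.002, 3.1]
force: [-0.4, -5.4, -5.9]
grip_width: 0.106
```

```bash
python3 go.py .471 -.289 .2 -3.183
```

```text
9.7 [ 0.4706 -0.2886  0.1154] [-1.5708e+00 -1.8000e-03  3.1003e+00] [-5.960e-01 -9.200e-02  1.851e+00 -1.000e-03  1.383e+00  1.016e+00] [-0.4 -5.4 -5.9] 0.106
tool shift [-0.0002 -0.0846  0.0003] rotvec [-0.      0.0001  0.0018]
```

Call:
play_rows --commands '[{"x":0,"y":-0.006,"z":0,"ax":0,"ay":0,"az":0,"claw":1},{"x":0,"y":-0.008,"z":0,"ax":0,"ay":0,"az":0,"claw":1},{"x":0,"y":-0.01,"z":0,"ax":0,"ay":0,"az":0,"claw":1},{"x":0,"y":-0.012,"z":0,"ax":0,"ay":0,"az":0,"claw":1},{"x":0,"y":-0.012,"z":0,"ax":0,"ay":0,"az":0,"claw":1},{"x":0,"y":-0.012,"z":0,"ax":0,"ay":0,"az":0,"claw":1},{"x":0,"y":-0.012,"z":0,"ax":0,"ay":0,"az":0,"claw":1},{"x":0,"y":-0.008,"z":0,"ax":0,"ay":0,"az":0,"claw":1}]'

```text
time: 10.5
position: [0.4714, -0.2889, 0.1979]
tcp_rot: [-1.57, 0.001, 3.1]
force: [0.2, -0.2, -5.2]
grip_width: 0.105
```

Call:
play_rows --commands '[{"x":0,"y":0,"z":0,"ax":0,"ay":0,"az":0,"claw":1},{"x":0,"y":0,"z":0,"ax":0,"ay":0,"az":0,"claw":1},{"x":0,"y":0,"z":0,"ax":0,"ay":0,"az":0,"claw":1},{"x":0,"y":0,"z":0,"ax":0,"ay":0,"az":0,"claw":1},{"x":0,"y":0,"z":0,"ax":0,"ay":0,"az":0,"claw":1}]'

```text
time: 11.0
position: [0.4711, -0.2887, 0.196]
tcp_rot: [-1.571, -0.001, 3.1]
force: [0.3, -0.1, -5.2]
grip_width: 0.105
```

```bash
python3 go.py .471 -.289 .2 -3.183
python3 - <<'E'
from h import *
G=grab_frame("side"); save(G,"s5.png",(255,80,405,240),4)
E
```

```text
11.0 [ 0.4711 -0.2887  0.196 ] [-1.5707e+00 -5.0000e-04  3.1004e+00] [-0.596 -0.138  1.76  -0.     1.519  1.016] [ 0.3 -0.1 -5.2] 0.105
tool shift [ 0.0001 -0.004   0.0003] rotvec [-0.0001  0.0002  0.0005]
```

View pics/s5.png

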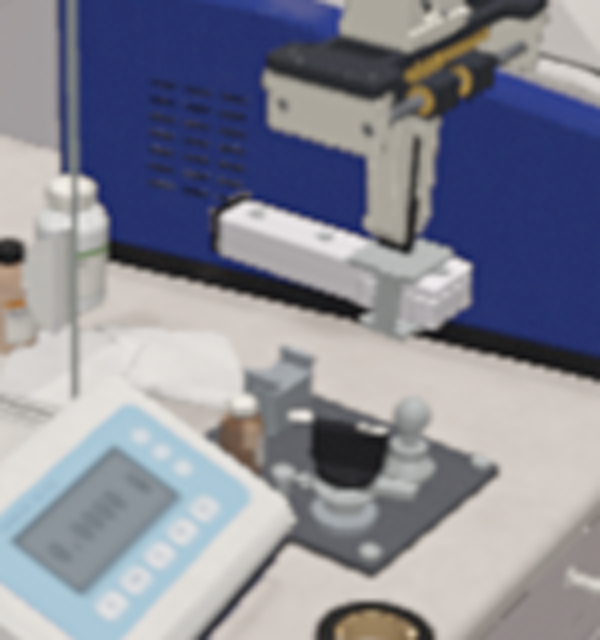

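The tongue hangs level in the gripper at about (345,270), well clear of the ball (410,415). The knob is still turned and the vial is in place. Lift is 91 mm, so I'm handing in.

```bash
python3 -c "
from station import job_done,get_obs
o=get_obs();print(o['position'],o['force'],o['joint_vel'].round(4));job_done()"
```

```text
[ 0.47113111 -0.28874561  0.19611421] [ 0.06733384  0.39562846 -4.67334488] [ 0.0007 -0.0019 -0.0003  0.0014 -0.0005 -0.0004]
the job is handed in; nothing more can be done
```

The tongue is off the ball and still held in the gripper. I handed the job in at about 11 s on the robot's clock; no verdict is reported.

- **Knob:** I turned it clockwise about 1.19 rad. Pictures after release and after the lift show it still turned, with its stop blade clear of the latch.
- **Latch:** I pulled it 18.7 mm towards the knob. The pull force was about 6.5 N, which fits the spring at that opening.
- **Lift:** The tongue went straight up by about 91 mm. It is about 20 mm sideways of the ball, from the latch pull.
- **Final checks:** The tongue looks level in the last picture. The arm is still, the grip width is steady at about 10 mm and the wrist carries about 4.7 N downward, close to the tongue's weight. No check failed or disagreed.
- **Bystanders:** The vial looks unmoved in the last picture. I did not re-measure the weights box, timer or tape, but the arm did not go near them.

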